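# Power up the soldering bench in order

## Task

Switch on the soldering bench with a fingertip, in this order: lightly press down the green key on the dark grey fume extractor, then the yellow key on the white lamp puck, then the red key on the blue soldering station. Press each key right down so that it stays down, without banging on it, and then take the hand clear. Do not press the grey key or pick up or push the puck about, and leave the tools and parts on the bench where they are.

Things in the scene. Friction and masses are not known exactly. Their poses are not given: they have to be found in the camera images.
- green_key_top (a point): centre of the top face of the green round key (24 mm across, standing 13 mm proud when up) on top of the dark grey fume extractor; the point moves down with the key, about 123 mm above the table when up
- green_key (a joint): the green key: 0 = up, grows to 0.007 m as it is pressed down; past that it meets a cushioned stop (4 N, then about 2 N more per mm, 5 mm deep). A stiff latching key: it slides against about 2.5 N of friction, has no spring and stays at whatever depth it is left; it counts as down beyond 0.0045 m
- extractor: small fume extractor, a dark grey box with round intake grilles, 130 x 130 mm, 110 mm high; does not shift; origin under its centre, z up. The green key is 15 mm along its +x from its centre; its top has nothing else on it
- yellow_key_top (a point): centre of the top face of the yellow round key (24 mm across, standing 13 mm proud when up) in the middle of the white lamp puck; moves with the key, about 49 mm above the table when up
- yellow_key (a joint): the yellow key: 0 = up, grows to 0.007 m as it is pressed down; past that it meets a cushioned stop (4 N, then about 2 N more per mm, 5 mm deep). A stiff latching key: it slides against about 2.5 N of friction, has no spring and stays at whatever depth it is left; it counts as down beyond 0.0045 m
- lamp_puck: white round switch puck of the bench lamp, 64 mm across, 36 mm high without its key, about 0.45 kg, LOOSE on the table; origin in the middle of its underside, z up
- red_key_top (a point): centre of the top face of the red round key (24 mm across, standing 13 mm proud when up) on top of the blue soldering station; moves with the key, about 97 mm above the table when up
- red_key (a joint): the red key: 0 = up, grows to 0.007 m as it is pressed down; past that it meets a cushioned stop (4 N, then about 2 N more per mm, 5 mm deep). A stiff latching key: it slides against about 2.5 N of friction, has no spring and stays at whatever depth it is left; it counts as down beyond 0.0045 m
- station: soldering station, a blue box with a yellow front, 130 mm (its x) x 120 mm (its y), 84 mm high; does not shift; origin under its centre, z up. On its top are the red key at (10, 30) mm and the grey key at (10, -30) mm in its x, y
- grey_key (a joint): the station's grey key, same size as the red one, 60 mm beside it; not to be pressed. Sprung: 0 = up, 0.007 m = fully down
- red_pliers: loose pliers with red grips, 150 x 55 x 14 mm, lying flat; to be left alone
- blue_pliers: loose pliers with blue grips, 150 x 55 x 14 mm, lying flat; to be left alone
- board: loose green circuit board, 75 x 55 x 3 mm with parts up to 13 mm high; to be left alone
- spool: loose aluminium solder spool standing on end, 54 mm across, 53 mm high; to be left alone
- tip_tin: loose dark round tin with a brass tip-cleaner, 68 mm across, 47 mm high; to be left alone
- parts_box: loose orange open parts box, 85 x 60 x 30 mm; to be left alone
- screwdriver: loose screwdriver with a yellow handle, lying flat; to be left alone
There are look-alikes about, which are no part of the job. What is shaped like the extractor but brown is not meant.

How it is judged:
By the outcome, as a careful person would: the job done as asked, in the order asked, and still so for the second after the job is handed in, with the robot touching nothing.
It also fails if it takes over 48 s, if anything falls off the work surface, if the arm or the gripper's body presses on something with over 40 N, if the wrist force passes 120 N, or if a joint passes its speed limit or range.

## Robot

A 7-joint arm with a two-finger parallel gripper is mounted at the origin on the work surface. World frame = base frame: x ahead of the robot, y to its left, z up, the work surface at z = 0. Lengths are in mm, angles in rad, forces in N, time in s.
With the tool pointing down it reaches from about 400 to 925 mm from the base axis. Payload 4.1 kg.
Tool frame: the origin (TCP) lies at the very end of the fingers, on their centre line; the grasp point (between the pads) lies ctrl.tcp_to_grasp behind it (ctrl.tcp_to_grasp is the distance from the TCP to the grasp point, in mm); z points along the fingers, x is the direction in which the jaws open and shut, and the axes are right-handed (so a half turn about z gives the same grasp; the last joint's range is limited). The gripper opens to 85 mm and grips with 20 to 120 N. Pads are 22 mm wide; open, the fingers measure 114 mm over their backs; the gripper's body (76 mm by 85 mm) begins 54 mm behind the grasp point. The pads swing forward as they close: fully open they stand 13 mm farther back than shut.
Start: joints at [1.196, 0.398, 0.045, 1.537, -0.019, 1.207, -0.051], TCP at [177.042, -625.46, 231.347] pointing down, gripper open.
Joint ranges: [-2.82, 2.82], [-0.49, 2.23], [-1.37, 1.46], [0, 2.46], [-1.36, 4.5], [0.23, 2], [-2.94, 2.94]. Speed limits (rad/s): [2.57, 2.57, 3.14, 3.14, 3.14, 3.14, 3.14].

## Interface

Orientations are given as a rotation vector (axis times angle).
In Python, from plant import ctrl, vision gives the robot as it stands.
- The arm moves only by the tool send_rows, never from a script. Its argument "targets" is a list of rows, each a list of 7 numbers: the turn, a rotation vector about the tool's x, y, z in rad, then the shift along the tool's x, y, z in m, then the opening in per cent of the stroke, from 0 (shut) to 100 (fully open). In form: [[wx, wy, wz, tx, ty, tz, fingers], ...]. A call has 1 to 8 rows; each row is the pose to reach, as a shift and turn from the pose measured when the call began, along the tool's axes at that moment; what a row does not reach only later rows make up. A row lasts 1/8 s, in which the tool goes at most 62.5 mm and 10.7 degrees, less where a joint would pass 70% of its speed; a pose out of reach is approached as far as the arm can. A call with a gripper value outside its range is refused whole. The fingers move at their own pace and stop on an object; "force" is the grip in N (left out, the last holds). Time passes only in rows, so rows that repeat a pose let the fingers close. It gives the time, the measured TCP pose, the force and the opening at its end, in the units of the state.
- ctrl.observe(): the state, without advancing time (a new reading comes with each control period).
- vision.snapshot(name): name is "scene" or "top" or "wrist"; returns a dict with "image" (400x640x3 uint8, red, green, blue), "range_z" (400x640 float32, mm along the optical axis (not along the pixel's ray), 0 where there is no reading), "fx", "fy", "cx", "cy" (pixels), "k1" (the pictures are not rectified: a ray, as slopes to the right and down, at radius r is drawn at 1 + k1 r^2 times it, then the intrinsics apply), "extrinsics" (4x4, takes a point from camera to world coordinates). Camera axes: x right, y up, looking along -z (the intrinsics and any distortion apply to the point x, -y, -z); pixel columns grow to the right and rows downward; lengths in mm; the calibration is good to about 2 mm. A picture is of the moment at which its call begins.
- ctrl.close_job(): hands the job in, once; it reports no verdict.
The state is a dict: "clock": time; "joint_positions": joint angles; "dq": joint speeds; "joint_efforts": joint torques, N m; "tool_pos": TCP position; "tool_rot": TCP orientation; "wrist_force": force on the tool from outside, world axes, zero at the start; "moment": the same for the moment, N m; "gripper_width": opening from 0.0 (shut) to 1.0 (fully open).
Only numpy, scipy, OpenCV 4.12 (cv2) and the standard library are available. Lean on these libraries where they do the work, as an engineer would, in place of code of your own. Each camera call takes 0.05 s, during which the arm holds its last target. There are 200 camera calls.

## Working session

There is one attempt and no reset: what is moved stays moved. The work goes in short steps, Python scripts to look and compute and a tool call to move; the robot and the scene stay as the last step left them, time stands still between calls to the robot, and variables do not carry over. Pictures are saved under pics/ and viewed, on a budget of 10 in all, crops included, one or two more only if the job needs it, and the job is handed in when it is done.

Besides the shell and the picture viewer there is one more tool, called after ">>>" by a JSON object that holds its "op" and its "data", one argument or row to a line. send_rows: Moves the arm, as the interface text tells. Its arguments: {"type":"object","properties":{"targets":{"type":"array","items":{"type":"array","items":{"type":"number"}}},"force":{"type":"number"}},"required":["targets"]}

```bash
mkdir -p pics; cat > h.py <<'E'
import numpy as np, cv2, pickle
from scipy.spatial.transform import Rotation as R
def snap(name):
    from plant import vision
    s=vision.snapshot(name); pickle.dump(s,open(f'{name}.pkl','wb')); return s
def load(name): return pickle.load(open(f'{name}.pkl','rb'))
def ray(s,u,v):
    K=np.array([[s['fx'],0,s['cx']],[0,s['fy'],s['cy']],[0,0,1.]])
    p=cv2.undistortPoints(np.array([[[u,v]]],float),K,np.array([s['k1'],0,0,0.]))[0,0]
    E=np.array(s['extrinsics']); return E[:3,3],E[:3,:3]@np.array([p[0],-p[1],-1])
def onplane(s,u,v,z):
    o,d=ray(s,u,v); return o+d*(z-o[2])/d[2]
def depthpt(s,u,v):
    o,d=ray(s,u,v); return o+d*s['range_z'][int(round(v)),int(round(u))]
def totool(st,dp):
    return R.from_rotvec(st['tool_rot']).inv().apply(dp)
E
python3 - <<'E'
from h import *
from plant import ctrl
o=ctrl.observe(); print(o, ctrl.tcp_to_grasp)
for n in('top','scene'):
    s=snap(n); print(n,s['extrinsics'],s['fx'],s['k1']); cv2.imwrite(f'pics/{n}1.png',s['image'][:,:,::-1])
E
```

```text
{'clock': 0.0, 'joint_positions': array([ 1.19598686,  0.39918947,  0.04504598,  1.53791939, -0.01873107,
        1.20690445, -0.05070529]), 'dq': array([ 1.97399655e-04,  1.23206661e-03, -1.27119472e-03, -5.78707133e-04,
       -1.57655478e-03,  9.08361428e-05, -1.59117549e-03]), 'joint_efforts': array([ 1.57433874e-04, -4.75115526e+01,  1.36484228e+00, -2.54218143e+01,
        1.16047633e-02,  9.47156717e-03,  1.26135876e-05]), 'tool_pos': array([ 176.85447925, -624.79513754,  230.24782463]), 'tool_rot': array([-2.50491944,  1.8941972 ,  0.00260655]), 'wrist_force': array([ 0.49560145, -0.87505467,  0.03447691]), 'moment': array([-0.04155775, -0.11053041, -0.02538499]), 'gripper_width': 1.0007484939430662} 18.700000000000003
top [[-6.43898579e-03  9.85651604e-01 -1.68669661e-01  3.19714097e+02]
 [-9.99871296e-01 -3.86741118e-03  1.55702988e-02  2.38452266e+01]
 [ 1.46945751e-02  1.68748210e-01  9.85549649e-01  1.45277886e+03]
 [ 0.00000000e+00  0.00000000e+00  0.00000000e+00  1.00000000e+00]] 452.9198688601199 0.003343218975313961
scene [[ 7.96638211e-01 -4.03990875e-01  4.49620877e-01  1.17733141e+03]
 [ 6.04223583e-01  5.52875331e-01 -5.73796767e-01 -8.48846460e+02]
 [-1.67756328e-02  7.28779968e-01  6.84542429e-01  1.10769490e+03]
 [ 0.00000000e+00  0.00000000e+00  0.00000000e+00  1.00000000e+00]] 383.0741616122099 0.0012703184884206205
```

View pics/top1.png

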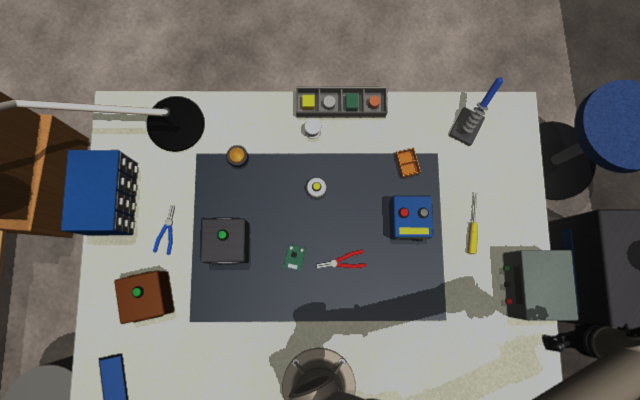

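View pics/scene1.png

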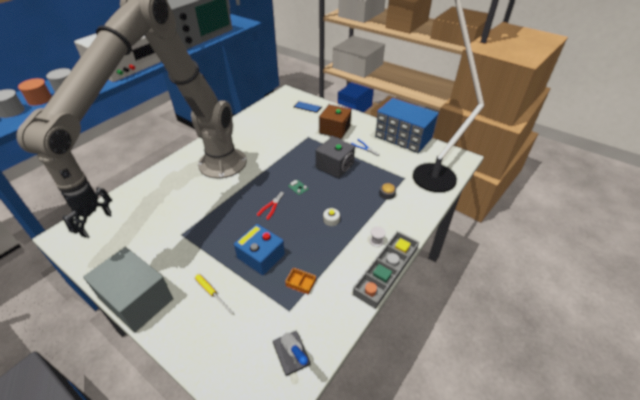

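Top view: green key on the dark grey box at (222,235), yellow on the puck at (317,187), red at (404,212) and grey at (424,212). The brown look-alike is at (138,292).

```bash
cat > m.py <<'E'
from h import *
hsvr={'green':((45,90,60),(85,255,255)),'yellow':((22,100,100),(35,255,255)),'red':((172,120,90),(180,255,255),(0,120,90),(8,255,255))}
def cent(s,c,u,v,w):
    H=cv2.cvtColor(s['image'],cv2.COLOR_RGB2HSV); r=hsvr[c]
    m=cv2.inRange(H,r[0],r[1])
    if len(r)>2: m|=cv2.inRange(H,r[2],r[3])
    n,l,st,ce=cv2.connectedComponentsWithStats(m)
    k=[i for i in range(1,n) if abs(ce[i][0]-u)<w and abs(ce[i][1]-v)<w]
    i=max(k,key=lambda i:st[i,4]); return ce[i],st[i]
E
python3 - <<'E'
from m import *
Z={'green':123,'yellow':49,'red':97}
T={'top':{'green':(222,235),'yellow':(317,187),'red':(404,212)},'scene':{'green':(339,147),'yellow':(332,212),'red':(266,237)}}
for n in T:
    s=load(n)
    for c,(u,v) in T[n].items():
        p,st=cent(s,c,u,v,8); print(n,c,p.round(1),st,onplane(s,*p,Z[c]).round(1),depthpt(s,*p).round(1))
s=load('top')
print('grey',onplane(s,424,212,97))
E
```

```text
top green [221.7 234.4] [218 231   9   8  57] [451.2 281.2 123. ] [451.3 281.4 121.9]
top yellow [316.1 185.8] [313 183   7   7  42] [611.    2.3  49. ] [610.3   2.4  52.4]
top red [404. 212.] [401 208   7   9  47] [ 519.  -263.2   97. ] [ 518.5 -262.5  100.4]
scene green [338.1 146.7] [336 144   6   6  25] [455.2 271.3 123. ] [452.6 275.3 119.5]
scene yellow [331.2 212.1] [329 210   5   5  21] [613.9  -5.1  49. ] [613.7  -4.8  48.7]
scene red [265.9 236.1] [263 233   7   7  37] [ 523.9 -269.5   97. ] [ 523.2 -268.9   95.9]
grey [ 518.76524232 -324.07955351   97.        ]
```

```bash
python3 - <<'E'
from m import *
from plant import ctrl
s=load('top'); print([depthpt(s,u,v).round() for u,v in [(520,255),(570,255),(572,315),(512,310)]])
o=ctrl.observe(); print(R.from_rotvec(o['tool_rot']).as_matrix().round(3))
p=o['tool_pos']
for t in [(300,-480,280),(400,-380,270),(470,-265,260)]: print(t,totool(o,np.array(t)-p).round(1))
E
```

```text
[array([ 386., -590.,  132.]), array([ 385., -734.,  137.]), array([ 215., -724.,  134.]), array([ 224., -592.,   46.])]
[[ 0.272 -0.962 -0.001]
 [-0.962 -0.272  0.002]
 [-0.002  0.    -1.   ]]
(300, -480, 280) [-106.  -157.9  -49.5]
(400, -380, 270) [-174.9 -281.4  -39.4]
(470, -265, 260) [-266.5 -380.1  -29.2]
```

>>> {"op": "send_rows", "data": {
  "targets": [
    [0, 0, 0, 0, 0, -0.03, 0],
    [0, 0, 0, -0.04, -0.05, -0.05, 0],
    [0, 0, 0, -0.08, -0.1, -0.05, 0],
    [0, 0, 0, -0.106, -0.158, -0.05, 0],
    [0, 0, 0, -0.14, -0.21, -0.045, 0],
    [0, 0, 0, -0.175, -0.26, -0.04, 0],
    [0, 0, 0, -0.21, -0.31, -0.04, 0],
    [0, 0, 0, -0.24, -0.35, -0.04, 0]
  ]
}}

```text
clock: 1.1
tool_pos: [449.4, -296.2, 270.3]
tool_rot: [-2.506, 1.892, 0.003]
wrist_force: [-0.1, -0.8, 0.2]
gripper_width: 0.004
```

```bash
python3 - <<'E'
from m import *
from plant import ctrl
s=snap('wrist'); cv2.imwrite('pics/w1.png',s['image'][:,:,::-1])
o=ctrl.observe(); print(o['tool_pos'],o['joint_positions'].round(2),o['gripper_width'],s['extrinsics'],s['fx'],s['k1'])
E
```

```text
[ 454.92787345 -288.04034821  270.57852931] [ 0.67  0.18 -0.21  1.74  0.03  1.23 -0.83] 0.0016217519808241704 [[ 2.73408411e-01  9.11662361e-01  3.06789147e-01  5.28812026e+02]
 [-9.61896937e-01  2.59612436e-01  8.57651832e-02 -2.74188549e+02]
 [-1.45738822e-03 -3.18548463e-01  9.47905456e-01  4.11654421e+02]
 [ 0.00000000e+00  0.00000000e+00  0.00000000e+00  1.00000000e+00]] 299.5639496433076 0.017584108648589235
```

View pics/w1.png

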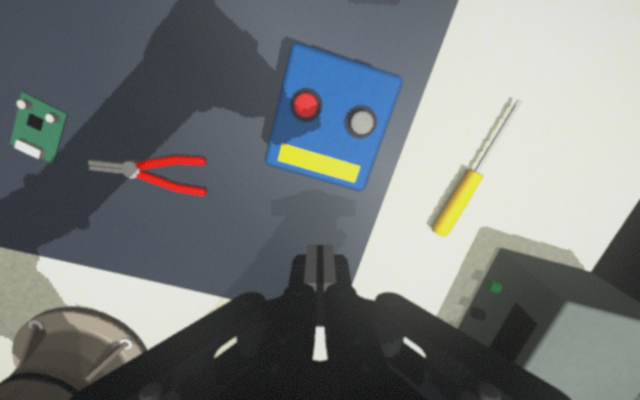

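```bash
cat >> m.py <<'E'
def project(s,P):
    E=np.array(s['extrinsics']); q=E[:3,:3].T@(np.array(P)-E[:3,3]); x,y=q[0]/-q[2],-q[1]/-q[2]
    f=1+s['k1']*(x*x+y*y); return np.array([s['cx']+s['fx']*x*f,s['cy']+s['fy']*y*f])
E
python3 - <<'E'
from m import *
from plant import ctrl
s=load('wrist');o=ctrl.observe()
p,st=cent(s,'red',306,104,12); print(p,st,onplane(s,*p,97),depthpt(s,*p))
print(onplane(s,361,122,97), project(s,o['tool_pos']))
print('to yellow',totool(o,np.array([560,-3,270])-o['tool_pos']).round(), 'green', totool(o,np.array([400,278,270])-o['tool_pos']).round())
E
```

```text
[305.31589958 104.86401674] [294  93  24  25 478] [ 519.16269688 -261.57403977   97.        ] [ 519.08651243 -261.47444431   94.51570575]
[ 518.61386693 -320.38712024   97.        ] [306.9394476  249.03995039]
to yellow [-243. -182.    3.] green [-558. -108.    5.]
```

```bash
python3 - <<'E'
from m import *
from plant import ctrl
print(project(load('wrist'),[449.4,-296.2,270.3]))
snap('wrist');s=snap('wrist');o=ctrl.observe();print(o['tool_pos'],np.abs(o['dq']).max())
p,st=cent(s,'red',306,104,30); print(p,st,onplane(s,*p,97),depthpt(s,*p))
print(project(s,o['tool_pos']))
cv2.imwrite('pics/w2.png',cv2.resize(s['image'][220:300,270:370,::-1],None,fx=6,fy=6))
E
```

```text
[319.00415876 261.45574126]
[ 450.30820233 -295.05891087  270.46192158] 0.07763731514230669
[310.20815451 109.98927039] [299  98  23  25 466] [ 519.22159375 -261.33258367   97.        ] [ 519.1454949  -261.28643125   95.06439343]
[324.47665462 267.10515797]
```

View pics/w2.png

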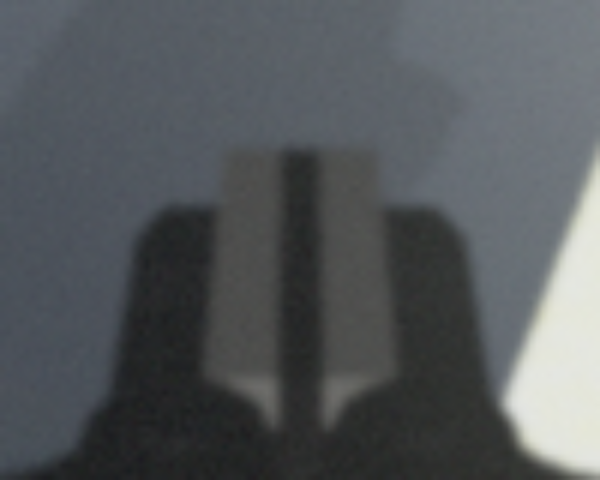

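>>> {"op": "send_rows", "data": {
  "targets": [
    [0, 0, 0, -0.04, -0.028, 0, 0],
    [0, 0, 0, -0.08, -0.056, 0, 0],
    [0, 0, 0, -0.12, -0.084, 0, 0],
    [0, 0, 0, -0.16, -0.11, 0, 0],
    [0, 0, 0, -0.2, -0.135, 0, 0],
    [0, 0, 0, -0.23, -0.16, 0, 0],
    [0, 0, 0, -0.24, -0.165, 0, 0],
    [0, 0, 0, -0.24, -0.165, 0, 0]
  ]
}}

```text
clock: 2.25
tool_pos: [541.2, -19.5, 270.9]
tool_rot: [-2.512, 1.886, 0.004]
wrist_force: [-1.3, -0.3, -0.4]
gripper_width: 0.002
```

```bash
python3 - <<'E'
from m import *
from plant import ctrl
snap('wrist');s=snap('wrist');o=ctrl.observe();print(o['tool_pos'],o['tool_rot'],np.abs(o['dq']).max(),o['wrist_force'])
e=project(s,[611,0,49]);print(e)
p,st=cent(s,'yellow',*e,30); print(p,st,onplane(s,*p,49),depthpt(s,*p))
print(totool(o,np.array([395,270,270])-o['tool_pos']).round())
E
```

```text
[541.11186384 -21.04540109 270.92820236] [-2.50943605  1.88929513  0.0032703 ] 0.007311974728433288 [ 0.01994445 -0.15579819  0.32752907]
[319.16743663 107.24901734]
[315.94850949 106.23306233] [306  96  21  22 369] [611.04444237   3.88391207  49.        ] [610.99042057   3.89596672  46.92972895]
[-320.   60.    2.]
```

>>> {"op": "send_rows", "data": {
  "targets": [
    [0, 0, 0, -0.045, 0.008, 0, 0],
    [0, 0, 0, -0.09, 0.016, 0, 0],
    [0, 0, 0, -0.135, 0.025, 0, 0],
    [0, 0, 0, -0.18, 0.033, 0, 0],
    [0, 0, 0, -0.225, 0.042, 0, 0],
    [0, 0, 0, -0.27, 0.05, 0, 0],
    [0, 0, 0, -0.305, 0.06, 0, 0],
    [0, 0, 0, -0.32, 0.06, 0, 0]
  ]
}}

```text
clock: 3.35
tool_pos: [394.6, 270.0, 271.8]
tool_rot: [-2.51, 1.889, 0.002]
wrist_force: [-0.0, -0.8, -0.3]
gripper_width: -0.0
```

```bash
python3 - <<'E'
from m import *
from plant import ctrl
snap('wrist');snap('wrist');s=snap('wrist');o=ctrl.observe();print(o['tool_pos'],np.abs(o['dq']).max(),o['wrist_force'])
e=project(s,[452,279,123]);print(e)
p,st=cent(s,'green',*e,30); print(p,st,onplane(s,*p,123),depthpt(s,*p))
g=onplane(s,*p,123); g[2]=140
print(totool(o,g-o['tool_pos']).round(1))
E
```

```text
[396.03583866 268.57845857 271.51874898] 0.023311046259554408 [-0.13167393  0.09377967 -0.79561404]
[326.67148567 127.2656634 ]
[321.86220472 127.16141732] [310 115  25  25 508] [450.83777321 283.38834479 123.        ] [450.76836758 283.36278833 122.15835203]
[  1.  -56.9 131.5]
```

>>> {"op": "send_rows", "data": {
  "targets": [
    [0, 0, 0, 0.001, -0.035, 0.03, 0],
    [0, 0, 0, 0.001, -0.057, 0.07, 0],
    [0, 0, 0, 0.001, -0.057, 0.1, 0],
    [0, 0, 0, 0.001, -0.057, 0.12, 0],
    [0, 0, 0, 0.001, -0.057, 0.131, 0],
    [0, 0, 0, 0.001, -0.057, 0.131, 0],
    [0, 0, 0, 0.001, -0.057, 0.131, 0],
    [0, 0, 0, 0.001, -0.057, 0.131, 0]
  ]
}}

```text
clock: 4.5
tool_pos: [451.6, 283.7, 141.4]
tool_rot: [-2.507, 1.891, 0.001]
wrist_force: [0.3, -0.6, 0.7]
gripper_width: -0.001
```

```bash
python3 - <<'E'
from m import *
from plant import ctrl
s=snap('wrist');o=ctrl.observe();print(o['tool_pos'],np.abs(o['dq']).max(),o['wrist_force'])
print(project(s,o['tool_pos']))
cv2.imwrite('pics/w3.png',cv2.resize(s['image'][150:350,220:420,::-1],None,fx=3,fy=3))
E
```

```text
[451.45399477 283.64624067 141.28396594] 0.0037474160042381267 [0.58556581 0.30543517 0.16105891]
[318.99984907 261.61164105]
```

View pics/w3.png

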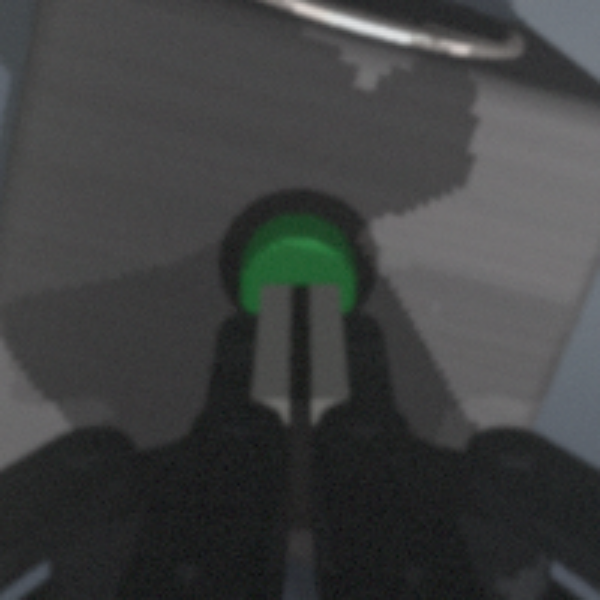

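>>> {"op": "send_rows", "data": {
  "targets": [
    [0, 0, 0, 0, 0, 0.007, 0],
    [0, 0, 0, 0, 0, 0.012, 0],
    [0, 0, 0, 0, 0, 0.015, 0],
    [0, 0, 0, 0, 0, 0.017, 0],
    [0, 0, 0, 0, 0, 0.019, 0],
    [0, 0, 0, 0, 0, 0.021, 0],
    [0, 0, 0, 0, 0, 0.022, 0],
    [0, 0, 0, 0, 0, 0.023, 0]
  ]
}}

```text
clock: 5.55
tool_pos: [451.5, 283.7, 118.4]
tool_rot: [-2.507, 1.891, 0.001]
wrist_force: [-1.6, 0.1, 2.7]
gripper_width: 0.001
```

Contact: about 2.7 N of sliding friction. I'll continue slowly to the stop.

>>> {"op": "send_rows", "data": {
  "targets": [
    [0, 0, 0, 0, 0, 0.001, 0],
    [0, 0, 0, 0, 0, 0.002, 0],
    [0, 0, 0, 0, 0, 0.0025, 0],
    [0, 0, 0, 0, 0, 0.003, 0],
    [0, 0, 0, 0, 0, 0.003, 0]
  ]
}}

```text
clock: 6.18
tool_pos: [451.5, 283.7, 115.5]
tool_rot: [-2.507, 1.891, 0.0]
wrist_force: [-1.8, -1.4, 5.7]
gripper_width: -0.003
```

>>> {"op": "send_rows", "data": {
  "targets": [
    [0, 0, 0, 0, 0, 0.0005, 0],
    [0, 0, 0, 0, 0, 0.001, 0],
    [0, 0, 0, 0, 0, 0.001, 0]
  ]
}}

```text
clock: 6.55
tool_pos: [451.5, 283.7, 114.8]
tool_rot: [-2.507, 1.891, 0.0]
wrist_force: [-2.8, -1.1, 6.5]
gripper_width: 0.003
```

Force is rising on the cushioned stop, so green is down. Lifting straight up.

>>> {"op": "send_rows", "data": {
  "targets": [
    [0, 0, 0, 0, 0, -0.005, 0],
    [0, 0, 0, 0, 0, -0.02, 0],
    [0, 0, 0, 0, 0, -0.05, 0],
    [0, 0, 0, 0, 0, -0.09, 0],
    [0, 0, 0, 0, 0.03, -0.13, 0],
    [0, 0, 0, 0, 0.057, -0.155, 0],
    [0, 0, 0, 0, 0.057, -0.155, 0]
  ]
}}

```text
clock: 7.42
tool_pos: [396.4, 268.9, 272.6]
tool_rot: [-2.505, 1.887, -0.006]
wrist_force: [0.3, 0.3, -0.2]
gripper_width: -0.002
```

```bash
python3 - <<'E'
from m import *
from plant import ctrl
snap('wrist');s=snap('wrist');o=ctrl.observe();print(o['tool_pos'],np.abs(o['dq']).max(),o['wrist_force'])
e=project(s,[451,283,117]);p,st=cent(s,'green',*e,30); print(e,p,st,depthpt(s,*p))
cv2.imwrite('pics/w4.png',s['image'][:,:,::-1])
for t in [(541,-20,270),(611,3.5,140),(611,3.5,65)]: print(totool(o,np.array(t)-o['tool_pos']).round(1))
E
```

```text
[397.0345598  267.73893558 270.06100286] 0.03432423610086001 [ 0.47405606 -0.18126936  0.09587751]
[319.88389781 128.43061181] [319.46346555 128.4697286 ] [308 116  24  25 479] [450.68983267 283.33275181 115.03905221]
[ 3.162e+02 -5.940e+01  1.000e-01]
[ 312.9 -132.8  130.3]
[ 312.9 -132.6  205.3]
```

View pics/w4.png

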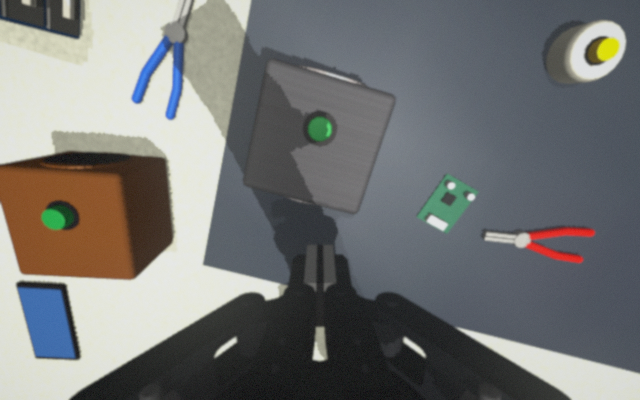

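Green reads 7 mm lower (122.2 to 115.0 mm) and is at (320,128), and the arm is clear. Next, yellow.

>>> {"op": "send_rows", "data": {
  "targets": [
    [0, 0, 0, 0.045, -0.019, 0, 0],
    [0, 0, 0, 0.09, -0.038, 0, 0],
    [0, 0, 0, 0.135, -0.057, 0, 0],
    [0, 0, 0, 0.18, -0.076, 0, 0],
    [0, 0, 0, 0.225, -0.095, 0.02, 0],
    [0, 0, 0, 0.27, -0.115, 0.05, 0],
    [0, 0, 0, 0.305, -0.13, 0.09, 0],
    [0, 0, 0, 0.313, -0.133, 0.13, 0]
  ]
}}

```text
clock: 8.52
tool_pos: [612.5, -0.8, 136.7]
tool_rot: [-2.503, 1.898, -0.001]
wrist_force: [-0.7, 0.2, -0.5]
gripper_width: 0.003
```

```bash
python3 - <<'E'
from m import *
from plant import ctrl
snap('wrist');snap('wrist');s=snap('wrist');o=ctrl.observe();print(o['tool_pos'],np.abs(o['dq']).max(),o['wrist_force'])
e=project(s,[611,3.7,49]);p,st=cent(s,'yellow',*e,30); print(e,p,st,onplane(s,*p,49))
for t in [(611,3.7,65)]: print(totool(o,np.array(t)-o['tool_pos']).round(1))
E
```

```text
[609.22854644   2.64279024 136.53510671] 0.06044083556581172 [-0.10924439 -0.35496819  0.65353657]
[317.27893215 201.72870395] [316.79207921 198.85855728] [302 184  30  30 707] [613.22298499   4.72228532  49.        ]
[-0.3 -2.3 71.5]
```

>>> {"op": "send_rows", "data": {
  "targets": [
    [0, 0, 0, -0.001, -0.003, 0.02, 0],
    [0, 0, 0, -0.001, -0.003, 0.045, 0],
    [0, 0, 0, -0.001, -0.003, 0.06, 0],
    [0, 0, 0, -0.001, -0.003, 0.068, 0],
    [0, 0, 0, -0.001, -0.003, 0.071, 0],
    [0, 0, 0, -0.001, -0.003, 0.071, 0],
    [0, 0, 0, -0.001, -0.003, 0.071, 0],
    [0, 0, 0, -0.001, -0.003, 0.071, 0]
  ]
}}

```text
clock: 9.68
tool_pos: [611.8, 4.5, 66.1]
tool_rot: [2.506, -1.893, -0.007]
wrist_force: [-0.5, -0.3, -0.6]
gripper_width: -0.001
```

```bash
python3 - <<'E'
from m import *
from plant import ctrl
s=snap('wrist');o=ctrl.observe();print(o['tool_pos'],o['tool_rot'],np.abs(o['dq']).max(),o['wrist_force'])
cv2.imwrite('pics/w5.png',cv2.resize(s['image'][150:350,220:420,::-1],None,fx=3,fy=3))
E
```

```text
[611.75998266   4.53207237  65.96849576] [ 2.50573434 -1.89244881 -0.00709003] 0.003375335861778222 [ 0.73456014 -0.10090888 -0.44203164]
```

View pics/w5.png

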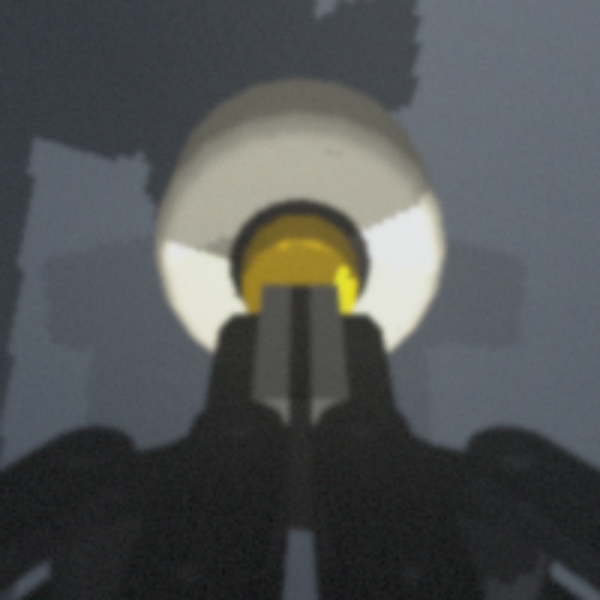

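>>> {"op": "send_rows", "data": {
  "targets": [
    [0, 0, 0, 0, 0, 0.007, 0],
    [0, 0, 0, 0, 0, 0.012, 0],
    [0, 0, 0, 0, 0, 0.015, 0],
    [0, 0, 0, 0, 0, 0.017, 0],
    [0, 0, 0, 0, 0, 0.019, 0],
    [0, 0, 0, 0, 0, 0.0205, 0],
    [0, 0, 0, 0, 0, 0.0215, 0],
    [0, 0, 0, 0, 0, 0.0225, 0]
  ]
}}

```text
clock: 10.72
tool_pos: [611.4, 4.6, 43.4]
tool_rot: [2.505, -1.892, -0.008]
wrist_force: [-1.9, -0.1, 2.9]
gripper_width: -0.001
```

>>> {"op": "send_rows", "data": {
  "targets": [
    [0, 0, 0, 0, 0, 0.001, 0],
    [0, 0, 0, 0, 0, 0.0017, 0],
    [0, 0, 0, 0, 0, 0.0022, 0],
    [0, 0, 0, 0, 0, 0.0022, 0]
  ]
}}

```text
clock: 11.22
tool_pos: [611.4, 4.5, 41.5]
tool_rot: [2.505, -1.892, -0.008]
wrist_force: [-3.0, -0.8, 5.7]
gripper_width: -0.001
```

Same signature as green at the stop. Lifting, then backing off to look.

>>> {"op": "send_rows", "data": {
  "targets": [
    [0, 0, 0, 0, 0, -0.005, 0],
    [0, 0, 0, 0, 0, -0.02, 0],
    [0, 0, 0, 0, 0, -0.05, 0],
    [0, 0, 0, 0, 0, -0.095, 0],
    [0, 0, 0, 0, 0.02, -0.14, 0],
    [0, 0, 0, 0.02, 0.05, -0.185, 0],
    [0, 0, 0, 0.03, 0.07, -0.225, 0],
    [0, 0, 0, 0.03, 0.07, -0.23, 0]
  ]
}}

```text
clock: 12.22
tool_pos: [554.7, -45.4, 276.2]
tool_rot: [-2.503, 1.896, -0.004]
wrist_force: [0.7, 0.2, 0.1]
gripper_width: 0.002
```

```bash
python3 - <<'E'
from m import *
from plant import ctrl
snap('wrist');snap('wrist');s=snap('wrist');o=ctrl.observe();print(o['tool_pos'],o['tool_rot'],np.abs(o['dq']).max(),o['wrist_force'])
e=project(s,[611,4,42]);p,st=cent(s,'yellow',*e,30); print(e,p,st,onplane(s,*p,42),depthpt(s,*p))
for t in [(519.5,-262,170),(519.5,-262,113)]: print(totool(o,np.array(t)-o['tool_pos']).round(1))
E
```

```text
[553.52608518 -43.14081467 271.59396712] [ 2.50648995 -1.89156306 -0.00735025] 0.022912801022780885 [-0.0030369  -0.02607725  0.60244371]
[294.22872819 111.37753734] [294.5542522  111.16129032] [285 101  20  21 341] [611.34512941   3.68795792  42.        ] [611.23563723   3.81115524  40.16922709]
[201.4  92.3 101.4]
[201.6  92.1 158.4]
```

Yellow is down too (46.9 to 40.2 mm) and the puck hasn't moved. Next, red.

>>> {"op": "send_rows", "data": {
  "targets": [
    [0, 0, 0, 0.04, 0.018, 0, 0],
    [0, 0, 0, 0.08, 0.037, 0, 0],
    [0, 0, 0, 0.12, 0.055, 0.01, 0],
    [0, 0, 0, 0.155, 0.071, 0.03, 0],
    [0, 0, 0, 0.185, 0.085, 0.06, 0],
    [0, 0, 0, 0.2, 0.092, 0.085, 0],
    [0, 0, 0, 0.2015, 0.092, 0.1, 0],
    [0, 0, 0, 0.2015, 0.092, 0.1, 0]
  ]
}}

```text
clock: 13.38
tool_pos: [519.4, -260.0, 169.5]
tool_rot: [2.509, -1.889, -0.014]
wrist_force: [0.1, 0.6, -0.5]
gripper_width: -0.0
```

```bash
python3 - <<'E'
from m import *
from plant import ctrl
snap('wrist');snap('wrist');s=snap('wrist');o=ctrl.observe();print(o['tool_pos'],o['tool_rot'],np.abs(o['dq']).max(),o['wrist_force'])
e=project(s,[519.5,-262,97]);p,st=cent(s,'red',*e,30); print(e,p,st,onplane(s,*p,97),depthpt(s,*p))
for t in [(519.5,-261.5,113)]: print(totool(o,np.array(t)-o['tool_pos']).round(1))
E
```

```text
[ 521.09371882 -260.70844936  172.33082368] [ 2.50940446 -1.88925698 -0.00506738] 0.008236203252561866 [-0.24943299  0.49010785 -0.26731707]
[320.96411681 213.51304074] [320.076326   211.23027167] [305 195  31  32 773] [ 521.12444748 -260.81786974   97.        ] [ 520.41710047 -261.01992374   95.07974705]
[ 0.5  1.6 59.3]
```

>>> {"op": "send_rows", "data": {
  "targets": [
    [0, 0, 0, 0, 0.001, 0.02, 0],
    [0, 0, 0, 0, 0.001, 0.04, 0],
    [0, 0, 0, 0, 0.001, 0.052, 0],
    [0, 0, 0, 0, 0.001, 0.058, 0],
    [0, 0, 0, 0, 0.001, 0.059, 0],
    [0, 0, 0, 0, 0.001, 0.059, 0],
    [0, 0, 0, 0, 0.001, 0.059, 0],
    [0, 0, 0, 0, 0.001, 0.059, 0]
  ]
}}

```text
clock: 14.52
tool_pos: [520.2, -261.0, 113.7]
tool_rot: [2.509, -1.889, -0.004]
wrist_force: [0.4, 0.8, 0.8]
gripper_width: 0.001
```

```bash
python3 - <<'E'
from m import *
from plant import ctrl
s=snap('wrist');o=ctrl.observe();print(o['tool_pos'],o['tool_rot'],np.abs(o['dq']).max(),o['wrist_force'])
cv2.imwrite('pics/w6.png',cv2.resize(s['image'][150:350,220:420,::-1],None,fx=3,fy=3))
E
```

```text
[ 520.11728487 -260.97184074  113.59092435] [ 2.50942123 -1.88937723 -0.00435473] 0.0015924045633465837 [0.65826867 0.8004226  0.90921155]
```

View pics/w6.png

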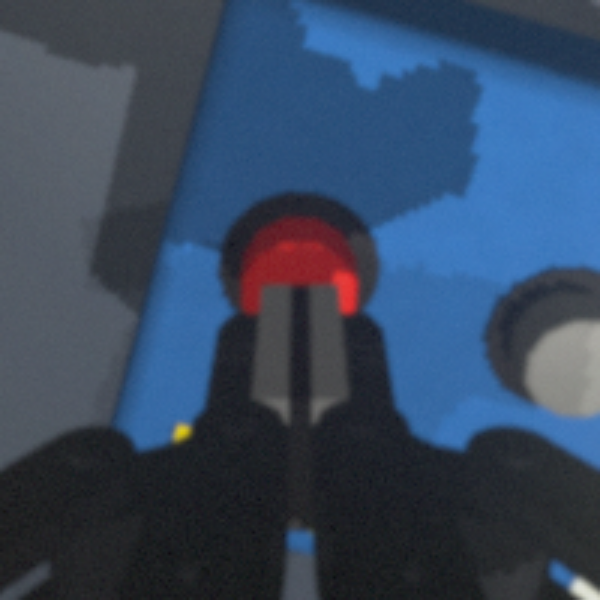

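The finger is centred on red, with the grey key well to the right. Pressing.

>>> {"op": "send_rows", "data": {
  "targets": [
    [0, 0, 0, 0, 0, 0.007, 0],
    [0, 0, 0, 0, 0, 0.012, 0],
    [0, 0, 0, 0, 0, 0.015, 0],
    [0, 0, 0, 0, 0, 0.017, 0],
    [0, 0, 0, 0, 0, 0.019, 0],
    [0, 0, 0, 0, 0, 0.0205, 0],
    [0, 0, 0, 0, 0, 0.0215, 0],
    [0, 0, 0, 0, 0, 0.022, 0]
  ]
}}

```text
clock: 15.58
tool_pos: [519.9, -260.9, 91.6]
tool_rot: [2.509, -1.889, -0.005]
wrist_force: [-1.8, 1.1, 1.9]
gripper_width: -0.001
```

>>> {"op": "send_rows", "data": {
  "targets": [
    [0, 0, 0, 0, 0, 0.001, 0],
    [0, 0, 0, 0, 0, 0.0017, 0],
    [0, 0, 0, 0, 0, 0.0022, 0],
    [0, 0, 0, 0, 0, 0.0024, 0]
  ]
}}

```text
clock: 16.08
tool_pos: [520.0, -260.9, 89.4]
tool_rot: [2.509, -1.889, -0.005]
wrist_force: [-2.2, 1.2, 4.7]
gripper_width: -0.002
```

>>> {"op": "send_rows", "data": {
  "targets": [
    [0, 0, 0, 0, 0, 0.0005, 0],
    [0, 0, 0, 0, 0, 0.0007, 0],
    [0, 0, 0, 0, 0, 0.0007, 0]
  ]
}}

```text
clock: 16.45
tool_pos: [520.0, -260.9, 89.1]
tool_rot: [2.509, -1.889, -0.004]
wrist_force: [-2.7, 1.1, 6.7]
gripper_width: -0.001
```

>>> {"op": "send_rows", "data": {
  "targets": [
    [0, 0, 0, 0, 0, -0.005, 0],
    [0, 0, 0, 0, 0, -0.02, 0],
    [0, 0, 0, 0, 0, -0.05, 0],
    [0, 0, 0, 0, 0, -0.095, 0],
    [0, 0, 0, 0, 0.02, -0.14, 0],
    [0, 0, 0, 0.015, 0.05, -0.17, 0],
    [0, 0, 0, 0.03, 0.07, -0.18, 0],
    [0, 0, 0, 0.03, 0.07, -0.18, 0]
  ]
}}

```text
clock: 17.45
tool_pos: [460.8, -311.8, 271.0]
tool_rot: [2.504, -1.895, 0.001]
wrist_force: [-0.2, -0.1, -0.8]
gripper_width: 0.002
```

```bash
python3 - <<'E'
from m import *
from plant import ctrl
snap('wrist');snap('wrist');s=snap('wrist');o=ctrl.observe();print(o['clock'],o['tool_pos'],np.abs(o['dq']).max(),o['wrist_force'])
e=project(s,[519.5,-262,90]);p,st=cent(s,'red',*e,30); print(e,p,st,onplane(s,*p,90),depthpt(s,*p))
print('grey',[depthpt(s,*project(s,[518.6+a,-320.5+b,97])).round(1) for a,b in((0,0),(4,0),(-4,0),(0,4))])
cv2.imwrite('pics/w7.png',s['image'][:,:,::-1])
t=snap('top')
for c,q in {'green':(222,235),'yellow':(316,186)}.items():
    p,_=cent(t,c,*q,8); print(c,p,depthpt(t,*p))
E
```

```text
17.6 [ 462.15793739 -307.93375978  268.78451874] 0.008173933571456413 [ 0.54477858  0.74926186 -0.28016636]
[291.49800957 113.16545557] [291.18161435 113.34753363] [280 102  23  24 446] [ 519.23585716 -261.73192396   90.        ] [ 519.18232145 -261.6728845    89.22695428]
grey [array([ 518.4, -320.8,   94.3]), array([ 522.5, -320.7,   95. ]), array([ 514.6, -320.5,   96.6]), array([ 518.6, -316.5,   97.1])]
green [222.06779661 234.52542373] [451.74433281 282.13679463 112.65445625]
yellow [316.         186.08695652] [612.33676778   2.40736972  38.18086322]
```

View pics/w7.png

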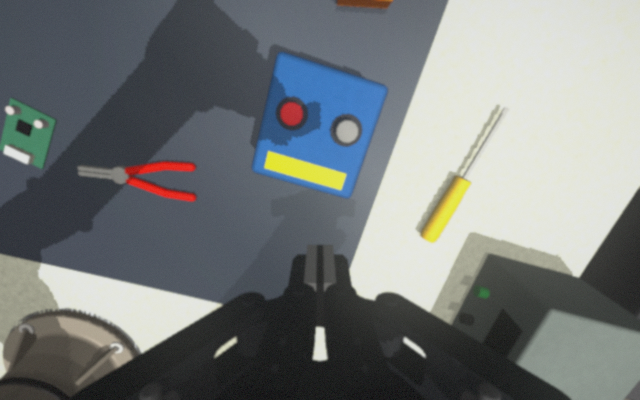

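Red at (291,113) is lower and grey at (347,131) is still up. One averaged depth check, then I hand in.

```bash
python3 - <<'E'
from m import *
from plant import ctrl
s=load('wrist')
def z(P): 
    u,v=project(s,P); return np.median([depthpt(s,u+i,v+j)[2] for i in range(-5,6) for j in range(-5,6)])
zr,zg=z([519.2,-261.7,90]),z([518.6,-320.5,97]); print(zr,zg)
if zg-zr>5.5: ctrl.close_job(); print('closed')
E
```

```text
88.75922992762474 95.69760801767546
the job is handed in; nothing more can be done
closed
```

I pressed green, then yellow, then red with the shut fingertips, going down slowly until the force rose on each key's cushioned stop. Then I lifted the hand clear to about 270 mm and handed the job in at about 17.6 s of the 48 s allowed.

| Key | Force at the stop | Height before and after | Change |
|---|---|---|---|
| Green | 6.5 N | 122.2 to 115.0 mm | 7.1 mm down |
| Yellow | 5.7 N | 46.9 to 40.2 mm | 6.8 mm down |
| Red | 6.7 N | 95.1 to 89.2 mm | 5.8 mm down |

- **Red key:** the 5.8 mm is from single pixels. A depth averaged over the key put red 6.9 mm below the grey key, which is still up.
- **Puck:** it stayed within about 1 mm of where it was.
- **Top camera:** a last look gave green 112.7 mm and yellow 38.2 mm, so both were still down. These are about 2 mm lower than the wrist camera's heights, which is within its calibration.
- **Other objects:** I did not measure the loose tools and parts afterwards. I felt no contact on the moves between keys, and those in view looked undisturbed.
- **Scene camera:** its positions were 4–8 mm off the other two cameras, so I used the close-up wrist views.

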